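Open the medicine vial on the pill tray

ROBOT

A 7-joint arm with a two-finger parallel gripper is mounted at the origin on the work surface. World frame = base frame: x ahead of the robot, y to its left, z up, the work surface at z = 0. Lengths are in mm, angles in rad, forces in N, time in s.
With the tool pointing down it reaches from about 350 to 900 mm from the base axis. Payload 7.2 kg.
Tool frame: the origin (TCP) lies between the finger pads; the fingertips stand 14 mm ahead of it and the grasp point (between the pads) lies 5 mm behind it; z points along the fingers, y is the line along which they close (so a half turn about z gives the same grasp; the last joint's range is limited). The gripper opens to 85 mm and grips with 20 to 120 N. Pads are 22 mm wide; open, the fingers measure 114 mm over their backs; the gripper's body (76 mm by 85 mm) begins 54 mm behind the grasp point. The pads swing forward as they close: fully open they stand 13 mm farther back than shut.
Start: joints at [1.081, 0.411, -0.013, 1.596, 0.006, 1.134, -0.082], TCP at [255.866, -570.229, 245.297] pointing down, gripper open.
Joint ranges: [-2.95, 2.95], [-0.29, 1.99], [-1.47, 1.44], [0.14, 2.54], [-1.03, 4.17], [0.13, 1.85], [-2.86, 2.86]. Speed limits (rad/s): [2.39, 2.39, 3.01, 3.01, 3.14, 3.14, 3.14].

INTERFACE

Orientations are given as a unit quaternion [w, x, y, z].
In Python, from workcell import r gives the robot as it stands. The module is installed in compiled form; this text tells all that it offers.
- The arm moves only by the tool carry_out, never from a script. Its argument "commands" is a list of rows, each a list of 2 entries, a list of its own where there are three numbers: the shift along the tool's x, y, z normalised to -1 to 1, where 1 is 0.05 m, then the turn, a rotation vector about the tool's x, y, z normalised to -1 to 1, where 1 is 0.1 rad. In form: [[[tx, ty, tz], [ax, ay, az]], ...]. A call has exactly 8 rows; each row shifts and turns the commanded pose from where the row before left it, along the tool's axes as they then stand; what a row does not reach is not made up. A row lasts 1/10 s, in which the tool goes at most 50 mm and 8.59 degrees, less where a joint would pass 70% of its speed; a pose out of reach is approached as far as the arm can. A call with a number of a shift or a turn outside -1 to 1 is refused whole. A call with a gripper value outside its range is refused whole. "claw" is the opening, from 0 (shut) to 1 (fully open), set as the call begins (left out, the last holds). The fingers move at their own pace and stop on an object; "force" is the grip in N (left out, the last holds). Time passes only in rows, so rows that do not move let the fingers close, or fill a call up. It gives the time, the measured TCP pose, the force, the opening and the grip force at its end, in the units of the state.
- r.state(): the state, without advancing time (a new reading comes with each control period).
- r.get_image(name): name is "side" or "top"; returns the picture (480x640x3 uint8, blue, green, red); there is no depth.
- r.get_calibration(name): a dict with "vfov" (degrees; the focal length in pixels is half the picture's height over the tangent of half this angle, whatever the lens; pixels are square), "cx", "cy" (the principal point, pixels), "distortion" ([k1, k2, p1, p2, k3] as OpenCV has them; the pictures are not rectified), "R" (3x3) and "t" (3): a world point X has camera coordinates R X + t. Camera axes: x right, y down, z forward; pixel columns grow to the right and rows downward; lengths in mm; the calibration is good to about 2 mm. A picture is of the moment at which its call begins. get_calibration takes no time and is no camera call.
- r.job_done(): hands the job in; it is judged then, once.
The state is a dict: "time_s": time; "joints": joint angles; "joint_velocities": joint speeds; "effort": joint torques, N m; "position": TCP position; "ee_rot": TCP orientation; "wrist_force": force on the tool from outside, world axes, zero at the start; "ft_torque": the same for the moment, N m; "width": finger opening in mm; "grip_force": force on a finger pad.
Only numpy, scipy, OpenCV 4.12 (cv2) and the standard library are available. Lean on these libraries where they do the work, as an engineer would, in place of code of your own. Each camera call takes 0.05 s, during which the arm holds its last target. There are 200 camera calls.

TASK

Please stand the closed amber medicine vial upright in the free end of the low wooden tray, next to the water glass, so that no tablet can roll off the desk. Then open it there: press the white cap down, keep it pressed while you turn it anticlockwise until its catches are free, and lift it off, leaving the vial standing upright in the tray. Finish while still holding the cap level in the gripper, a few centimetres straight above the vial's open mouth, touching nothing else, and leave the glass, mug and pen cup where they are.

Things in the scene. Friction and masses are not known exactly. Their poses are not given: they have to be found in the camera images.
- cap_mid (a point): Centre of the vial's white ribbed push-and-turn cap, 54 mm across, 24 mm high, open below: on its axis, 12 mm above the skirt's lower edge, 12 mm below its flat top; z up. Loose, 32 g. On the closed vial it lies 50 mm above vial_mid with the same x axis. Three inner tabs sit up in notches under lugs of the vial's neck, so that it cannot be pulled off and the vial can be carried by it
- vial_mid (a point): Amber medicine vial, 49 mm across, 104 mm high to its rim (114 mm with the closed cap), white paper band; body straight to 80 mm, then a neck 39 mm across (46 mm over its lugs), over which the cap's skirt reaches down to 90 mm. 130 to 210 g, loose, stands on the desk by friction. This point: on its axis, 52 mm above its underside; z up out of its mouth
- tray: Low wooden tray with a cork floor, fixed to the desk, 250 mm (x) by 150 mm (y), 22 mm high, walls and floor 6 mm thick, at any yaw. Origin at the centre of its underside; the floor's top is 6 mm above it. The glass stands in its -x end; the +x end is free (a good place for the vial is 60 mm along +x from the origin)
- glass_mid (a point): Empty water glass, 68 mm across the rim, 95 mm high, standing in the tray; this point is its centre, half-way up. Leave it alone
- mug_mid (a point): White mug, 80 mm across, 92 mm high, handle on its +y side; this point is on its axis half-way up. Leave it alone
- pencup_mid (a point): Dark round pen cup, 72 mm across and 95 mm high, with three pens standing up to 135 mm; this point is on its axis half-way up the cup. Leave it alone
- disc (a joint): Springy disc inside the cap, resting on the vial's rim: how far the cap is pressed down, in m: 0 locked (spring 5 N), 0.003 tabs clear of their notches (10 N), 0.0055 hard stop (14 N)
- cap_top (a point): Centre of the cap's flat top, with raised arrows. Pressed 3 mm or more the tabs leave their notches and the cap turns anticlockwise seen from above (clockwise is blocked). It must stay pressed for the first 50 degrees; from 50 to 90 degrees it is free and lifts straight off; at 90 degrees is a stop. Unpressed, a turn or pull just takes the vial along
Not all that is in view belongs to the job. What is shaped like the part that bears cap_mid but green is not meant.

How it is judged:
By the outcome, as a careful person would: the job done as asked, in the order asked, and still so for the second after the job is handed in, while the arm keeps its last pose, push and grip.
It also fails if it takes over 54 s, if anything falls off the work surface, if the arm or the gripper's body presses on something with over 40 N, if the wrist force passes 120 N, or if a joint passes its speed limit or range.

## Working session

There is one attempt and no reset: what is moved stays moved. The work goes in short steps, Python scripts to look and compute and a tool call to move; the robot and the scene stay as the last step left them, time stands still between calls to the robot, and variables do not carry over. Pictures are saved under pics/ and viewed, at most 10 in all, crops included, and the job is handed in when it is done.

Besides the shell and the picture viewer there is one more tool, called after ">>>" by a JSON object that holds its "api" and its "payload", one argument or row to a line. carry_out: Moves the arm, as the interface text tells. Its arguments: {"type":"object","properties":{"commands":{"type":"array","items":{"type":"array"}},"claw":{"type":"number"},"force":{"type":"number"}},"required":["commands"]}

```bash
mkdir -p pics
python3 - <<'E'
from workcell import r
import cv2
for n in("top","side"):
    cv2.imwrite(f"pics/{n}0.png",r.get_image(n)); c=r.get_calibration(n); print(n,c)
print(r.state())
E
```

```text
top {'vfov': 45.777336696168526, 'cx': 318.1309005945576, 'cy': 245.5306753122275, 'distortion': array([-0.05871594,  0.        ,  0.        ,  0.        ,  0.        ]), 'R': array([[-0.01441039, -0.99977678,  0.01545109],
       [-0.9957903 ,  0.01295057, -0.09074117],
       [ 0.09052082, -0.01669366, -0.99575464]]), 't': array([  45.44032371,  581.76446516, 1073.80084099])}
side {'vfov': 55.6120771615252, 'cx': 324.7694348019628, 'cy': 236.2572186909231, 'distortion': array([-0.01501941,  0.        ,  0.        ,  0.        ,  0.        ]), 'R': array([[-0.92451417, -0.38074969,  0.01741342],
       [-0.29631183,  0.68924914, -0.6611618 ],
       [ 0.23973496, -0.61641326, -0.75004123]]), 't': array([557.08764098, 202.87468181, 706.29769241])}
{'time_s': 0.1, 'joints': array([ 1.08081783,  0.41182411, -0.01271903,  1.59695977,  0.0056119 ,
        1.13429872, -0.08219633]), 'joint_velocities': array([-0.00142016, -0.00162924,  0.00194542, -0.00315584, -0.00069847,
        0.00069861,  0.00011858]), 'effort': array([ 4.08709369e-03, -6.01827192e+01,  6.85306918e-01, -3.00087440e+01,
        1.42024949e-02,  6.33476215e-03,  3.73588750e-05]), 'position': array([ 255.65777459, -569.85293167,  244.53473644]), 'ee_rot': array([-6.97365821e-04,  9.77840779e-01,  2.09348711e-01, -2.05855793e-04]), 'wrist_force': array([ 0.60379044, -0.81818251, -0.80281668]), 'ft_torque': array([-0.02987078,  0.01198549,  0.0312374 ]), 'grip_force': 0.0, 'width': 85.27410040826034}
```

View pics/top0.png

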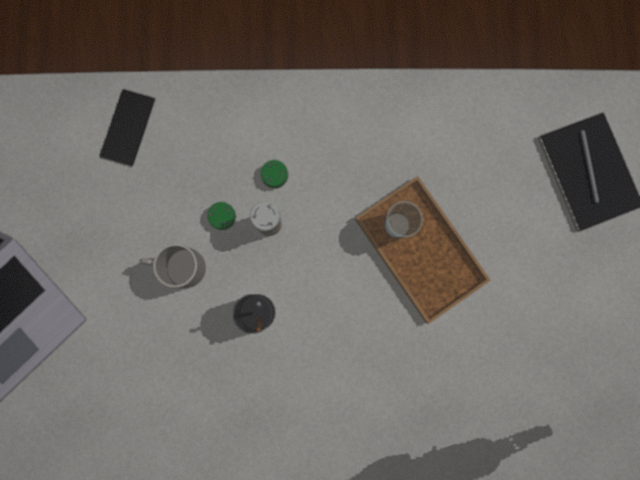

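View pics/side0.png

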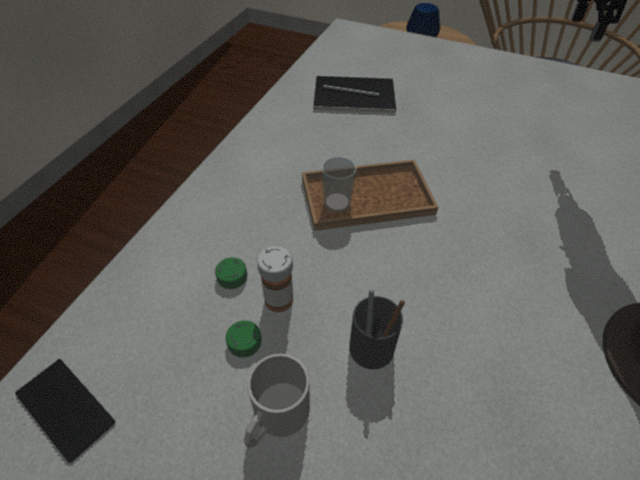

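The top view shows the white cap at (265,217), green loose caps at (274,174) and (221,215), the mug at (176,266), the pen cup at (254,313), the glass at (404,220), and tray corners at about (417,179), (356,218), (428,322), (489,280). In the side view the white cap sits on the amber vial at (275,262), with green caps at (231,272) and (243,338). The white cap fits the description because it is the only white one and the only one on a vial. I'll confirm it in a crop and measure.

```bash
cat > h.py <<'E'
from workcell import r
import cv2, numpy as np
from scipy.optimize import least_squares
def cam(n):
    c=r.get_calibration(n); f=240/np.tan(np.radians(c["vfov"]/2))
    return np.array([[f,0,c["cx"]],[0,f,c["cy"]],[0,0,1]]),np.array(c["distortion"]),np.array(c["R"]),np.array(c["t"])
def proj(n,X):
    K,d,R,t=cam(n); return cv2.projectPoints(np.array(X,float).reshape(-1,1,3),cv2.Rodrigues(R)[0],t,K,d)[0][:,0]
def atz(n,uv,z):
    K,d,R,t=cam(n); u=cv2.undistortPoints(np.array(uv,float).reshape(-1,1,2),K,d)[:,0]
    D=np.c_[u,np.ones(len(u))]@R; C=-R.T@t
    return C+D*((z-C[2])/D[:,2])[:,None]
def tri(a,b):
    return least_squares(lambda X:np.r_[(proj("top",X)-a).ravel(),(proj("side",X)-b).ravel()],[500,0,50]).x
E
python3 - <<'E'
from h import *
np.set_printoptions(precision=1,suppress=True)
s=cv2.imread("pics/side0.png");t=cv2.imread("pics/top0.png")
a=cv2.resize(t[165:265,210:320],None,fx=4,fy=4,interpolation=2); b=cv2.resize(s[230:330,230:330],None,fx=4,fy=4,interpolation=2)
m=np.hstack([cv2.resize(a,(390,400)),b]); cv2.imwrite("pics/crop.png",m)
T=atz("top",[(417,179),(356,218),(428,322),(489,280)],22); print(T,T.mean(0),[np.linalg.norm(T[i]-T[i-1]) for i in range(4)])
print("cap top@114",atz("top",[(265,217)],114),atz("side",[(275,260)],114),tri((265,217),(275,260)))
print("glass",atz("top",[(404,219)],101),"mug",atz("top",[(176,266)],92),"cup",atz("top",[(254,313)],95))
print("green",atz("top",[(274,174),(221,215)],24))
E
```

```text
[[ 712.  -159.6   22. ]
 [ 635.7  -37.4   22. ]
 [ 431.7 -172.6   22. ]
 [ 510.8 -295.1   22. ]] [ 572.6 -166.2   22. ] [np.float64(242.49824612693394), np.float64(144.10555692105575), np.float64(244.75885486811325), np.float64(145.8064013002525)]
cap top@114 [[626.7 133.1 114. ]] [[629.3 137.6 114. ]] [629.5 134.2 109.6]
glass [[ 621.9 -118.   101. ]] mug [[542.4 296.7  92. ]] cup [[456.1 155.4  95. ]]
green [[724.5 121.9  24. ]
 [644.7 225.6  24. ]]
```

View pics/crop.png

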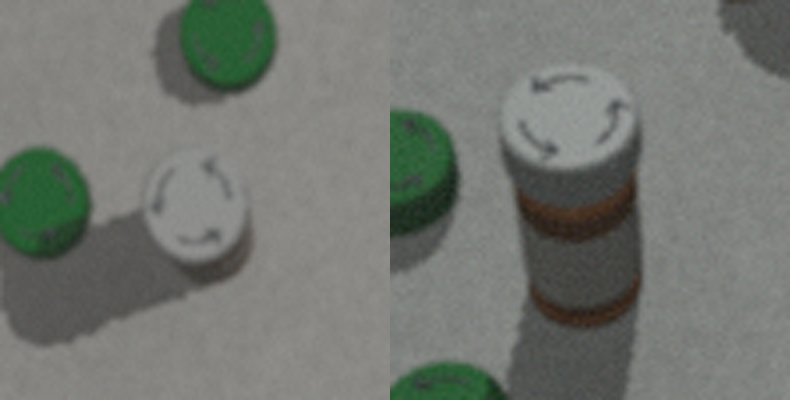

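The crop confirms it: the white cap with arrows sits on the amber banded vial and the other two caps are green and loose. The cap is at about (628,135), 110–114 mm high as expected. The tray centre is (573,-166), its free-end spot about (523,-200), and its sides 244x145 come close to the given size. I'll move above the vial at the present height and keep the yaw.

>>> {"api": "carry_out", "payload": {
  "commands": [
    [[0.52, -0.41, 0], [0, 0, 0]],
    [[0.52, -0.41, 0], [0, 0, 0]],
    [[0.52, -0.41, 0], [0, 0, 0]],
    [[0.52, -0.41, 0], [0, 0, 0]],
    [[0.52, -0.41, 0], [0, 0, 0]],
    [[0.52, -0.41, 0], [0, 0, 0]],
    [[0.52, -0.41, 0], [0, 0, 0]],
    [[0.52, -0.41, 0], [0, 0, 0]]
  ],
  "claw": 1
}}

```text
time_s: 0.9
position: [378.7, -334.1, 245.1]
ee_rot: [-0.0, 0.978, 0.209, -0.0]
wrist_force: [-0.2, -0.7, 0.2]
width: 85.4
grip_force: 0.0
```

>>> {"api": "carry_out", "payload": {
  "commands": [
    [[0.52, -0.41, 0], [0, 0, 0]],
    [[0.52, -0.41, 0], [0, 0, 0]],
    [[0.52, -0.41, 0], [0, 0, 0]],
    [[0.52, -0.41, 0], [0, 0, 0]],
    [[0.52, -0.41, 0], [0, 0, 0]],
    [[0.52, -0.41, 0], [0, 0, 0]],
    [[0.52, -0.41, 0], [0, 0, 0]],
    [[0.52, -0.41, 0], [0, 0, 0]]
  ]
}}

```text
time_s: 1.7
position: [501.4, -99.4, 245.1]
ee_rot: [-0.0, 0.978, 0.209, -0.0]
wrist_force: [0.2, 0.3, 0.3]
width: 85.2
grip_force: 0.0
```

>>> {"api": "carry_out", "payload": {
  "commands": [
    [[0.52, -0.41, 0], [0, 0, 0]],
    [[0.52, -0.41, 0], [0, 0, 0]],
    [[0.52, -0.41, 0], [0, 0, 0]],
    [[0.52, -0.41, 0], [0, 0, 0]],
    [[0.52, -0.41, 0], [0, 0, 0]],
    [[0.4, -0.3, 0], [0, 0, 0]],
    [[0.3, -0.2, 0], [0, 0, 0]],
    [[0, 0, 0], [0, 0, 0]]
  ]
}}

```text
time_s: 2.5
position: [599.9, 85.7, 244.7]
ee_rot: [-0.001, 0.978, 0.211, -0.0]
wrist_force: [-0.5, 0.4, -0.1]
width: 85.4
grip_force: 0.0
```

```bash
cat > d.py <<'E'
from h import *
from scipy.spatial.transform import Rotation as Ro
def go(target):
    s=r.state(); q=s["ee_rot"]; R=Ro.from_quat(np.r_[q[1:],q[0]])
    print("t",round(s["time_s"],2),"pos",s["position"].round(1),"F",s["wrist_force"].round(1),"j",s["joints"].round(2),"yaw",R.as_euler("zyx").round(3),"w",round(s["width"],1))
    print("units of 50mm:",(R.inv().apply(np.array(target)-s["position"])/50).round(3))
E
python3 - <<'E'
from d import *
go([628,135,200])
E
```

```text
t 2.5 pos [599.9  85.7 244.7] F [-0.5  0.4 -0.1] j [ 0.06  0.41 -0.38  1.63  0.16  1.14 -1.51] yaw [-4.25e-01 -1.00e-03 -3.14e+00] w 85.4
units of 50mm: [ 0.919 -0.664  0.895]
```

>>> {"api": "carry_out", "payload": {
  "commands": [
    [[0.23, -0.17, 0], [0, 0, 0]],
    [[0.23, -0.17, 0], [0, 0, 0]],
    [[0.23, -0.17, 0], [0, 0, 0]],
    [[0.23, -0.16, 0.2], [0, 0, 0]],
    [[0, 0, 0.3], [0, 0, 0]],
    [[0, 0, 0.3], [0, 0, 0]],
    [[0, 0, 0.3], [0, 0, 0]],
    [[0, 0, 0], [0, 0, 0]]
  ]
}}

```text
time_s: 3.3
position: [626.0, 131.2, 186.8]
ee_rot: [0.0, 0.978, 0.209, -0.003]
wrist_force: [-0.6, -0.2, -0.8]
width: 85.3
grip_force: 0.0
```

Run:
```python
from d import *
go([628,135,97])
a=r.get_image("side");b=r.get_image("top")
m=np.hstack([cv2.resize(b[150:280,190:330],(400,371)),cv2.resize(a[130:330,190:390],(371,371))]);cv2.imwrite("pics/n1.png",m)
s=r.state()["position"]; print(proj("side",[s,[628,135,114],[628,135,0]]),proj("top",[s,[628,135,114]]))
```

```text
t 3.3 pos [626.  131.2 186.8] F [-0.6 -0.2 -0.8] j [-0.02  0.52 -0.37  1.6   0.21  1.07 -1.6 ] yaw [-0.421 -0.005  3.14 ] w 85.3
units of 50mm: [ 0.077 -0.052  1.796]
[[274.52436339 223.66722155]
 [276.55270851 259.04674138]
 [280.72473602 300.84066997]] [[262.1622308  210.14235544]
 [263.93681919 216.31827916]]
```

View pics/n1.png

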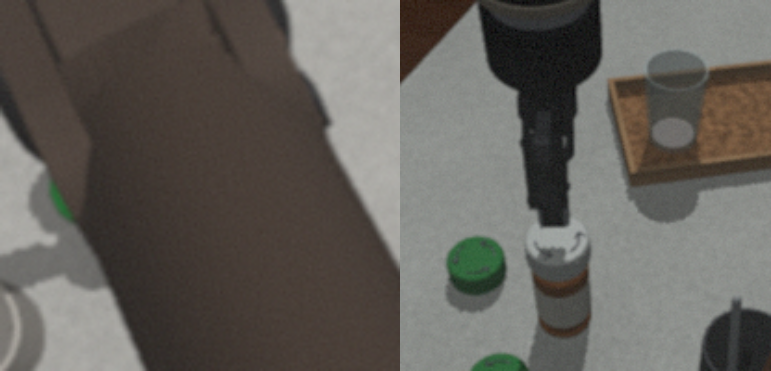

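The side crop shows the gripper right over the white cap, at crop (558,245), with both fingers clear of the green caps. The pixels agree within about 1.5 px, so I'll descend to the grip height and close.

>>> {"api": "carry_out", "payload": {
  "commands": [
    [[0.08, -0.05, 0.1], [0, 0, 0]],
    [[0, 0, 0.3], [0, 0, 0]],
    [[0, 0, 0.3], [0, 0, 0]],
    [[0, 0, 0.3], [0, 0, 0]],
    [[0, 0, 0.3], [0, 0, 0]],
    [[0, 0, 0.3], [0, 0, 0]],
    [[0, 0, 0.2], [0, 0, 0]],
    [[0, 0, 0], [0, 0, 0]]
  ]
}}

```text
time_s: 4.2
position: [629.3, 136.3, 98.2]
ee_rot: [0.0, 0.978, 0.209, -0.002]
wrist_force: [-0.3, -0.6, 0.3]
width: 85.2
grip_force: 0.0
```

>>> {"api": "carry_out", "payload": {
  "commands": [
    [[0, 0, 0], [0, 0, 0]],
    [[0, 0, 0], [0, 0, 0]],
    [[0, 0, 0], [0, 0, 0]],
    [[0, 0, 0], [0, 0, 0]],
    [[0, 0, 0], [0, 0, 0]],
    [[0, 0, 0], [0, 0, 0]],
    [[0, 0, 0], [0, 0, 0]],
    [[0, 0, 0], [0, 0, 0]]
  ],
  "claw": 0.4,
  "force": 40
}}

```text
time_s: 5.0
position: [631.0, 136.5, 101.2]
ee_rot: [0.0, 0.978, 0.209, 0.001]
wrist_force: [1.4, -0.5, 5.1]
width: 53.2
grip_force: 42.2
```

>>> {"api": "carry_out", "payload": {
  "commands": [
    [[0, 0, 0], [0, 0, 0]],
    [[0, 0, 0], [0, 0, 0]],
    [[0, 0, -0.2], [0, 0, 0]],
    [[0, 0, -0.3], [0, 0, 0]],
    [[0, 0, -0.4], [0, 0, 0]],
    [[0, 0, -0.4], [0, 0, 0]],
    [[0, 0, -0.4], [0, 0, 0]],
    [[0, 0, -0.4], [0, 0, 0]]
  ],
  "force": 80
}}

```text
time_s: 5.8
position: [630.0, 136.7, 207.0]
ee_rot: [-0.0, 0.978, 0.209, 0.0]
wrist_force: [0.7, 0.5, -2.7]
width: 52.0
grip_force: 84.4
```

Run:
```python
from d import *
go([523,-200,230])
a=r.get_image("side"); cv2.imwrite("pics/n2.png",cv2.resize(a[80:380,190:490],(600,600)))
```

```text
t 5.8 pos [630.  136.7 207. ] F [ 0.7  0.5 -2.7] j [-0.03  0.51 -0.37  1.57  0.2   1.1  -1.6 ] yaw [-0.422  0.    -3.141] w 52.0
units of 50mm: [-4.712  5.266 -0.461]
```

View pics/n2.png

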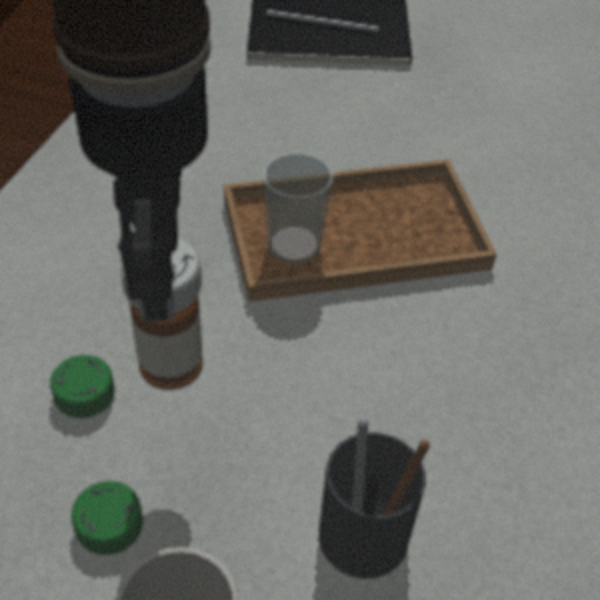

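The vial hangs upright from the cap, with its underside at crop (170,375), well above the desk. I'll carry it to the tray.

>>> {"api": "carry_out", "payload": {
  "commands": [
    [[-0.1, 0.11, -0.12], [0, 0, 0]],
    [[-0.2, 0.22, -0.12], [0, 0, 0]],
    [[-0.25, 0.28, -0.12], [0, 0, 0]],
    [[-0.25, 0.28, -0.1], [0, 0, 0]],
    [[-0.25, 0.28, 0], [0, 0, 0]],
    [[-0.25, 0.28, 0], [0, 0, 0]],
    [[-0.25, 0.28, 0], [0, 0, 0]],
    [[-0.25, 0.28, 0], [0, 0, 0]]
  ]
}}

```text
time_s: 6.65
position: [588.2, 5.5, 227.7]
ee_rot: [0.0, 0.978, 0.209, -0.001]
wrist_force: [-0.5, -0.4, -2.5]
width: 52.1
grip_force: 84.5
```

>>> {"api": "carry_out", "payload": {
  "commands": [
    [[-0.25, 0.28, 0], [0, 0, 0]],
    [[-0.25, 0.28, 0], [0, 0, 0]],
    [[-0.25, 0.28, 0], [0, 0, 0]],
    [[-0.25, 0.28, 0], [0, 0, 0]],
    [[-0.25, 0.28, 0], [0, 0, 0]],
    [[-0.25, 0.28, 0], [0, 0, 0]],
    [[-0.25, 0.28, 0], [0, 0, 0]],
    [[-0.25, 0.28, 0], [0, 0, 0]]
  ]
}}

```text
time_s: 7.45
position: [542.4, -137.3, 227.8]
ee_rot: [-0.0, 0.978, 0.209, -0.001]
wrist_force: [0.7, -1.3, -1.4]
width: 52.4
grip_force: 84.5
```

>>> {"api": "carry_out", "payload": {
  "commands": [
    [[-0.25, 0.28, 0], [0, 0, 0]],
    [[-0.25, 0.28, 0], [0, 0, 0]],
    [[-0.2, 0.22, 0], [0, 0, 0]],
    [[-0.12, 0.14, 0], [0, 0, 0]],
    [[-0.08, 0.09, 0], [0, 0, 0]],
    [[0, 0, 0], [0, 0, 0]],
    [[0, 0, 0], [0, 0, 0]],
    [[0, 0, 0], [0, 0, 0]]
  ]
}}

```text
time_s: 8.25
position: [524.0, -198.6, 228.3]
ee_rot: [-0.0, 0.978, 0.21, 0.0]
wrist_force: [-0.4, -0.0, -2.1]
width: 52.1
grip_force: 84.5
```

Run:
```python
from d import *
go([523,-200,125])
a=r.get_image("side"); cv2.imwrite("pics/n3.png",cv2.resize(a[30:250,250:490],(720,600)))
# check tray model against image and expected landing point
T=np.array([573,-166,0]);u=np.array([-.831,-.556,0]);v=np.array([.556,-.831,0])
print("crop px x3,y2.73:")
f=lambda P:(proj("side",P)-[250,30])*[3,600/220]
print(f([T+a*125*u+b*75*v+[0,0,22] for a,b in((1,1),(1,-1),(-1,-1),(-1,1))]).round(0), f([T+60*u+[0,0,6]]).round(0))
```

```text
t 8.25 pos [ 524.  -198.6  228.3] F [-0.4 -0.  -2.1] j [ 0.51  0.34 -0.29  1.76  0.11  1.06 -0.97] yaw [-0.423  0.    -3.141] w 52.1
units of 50mm: [-0.03   0.018  2.066]
crop px x3,y2.73:
[[496. 353.]
 [571. 483.]
 [198. 529.]
 [158. 389.]] [[439. 440.]]
```

View pics/n3.png

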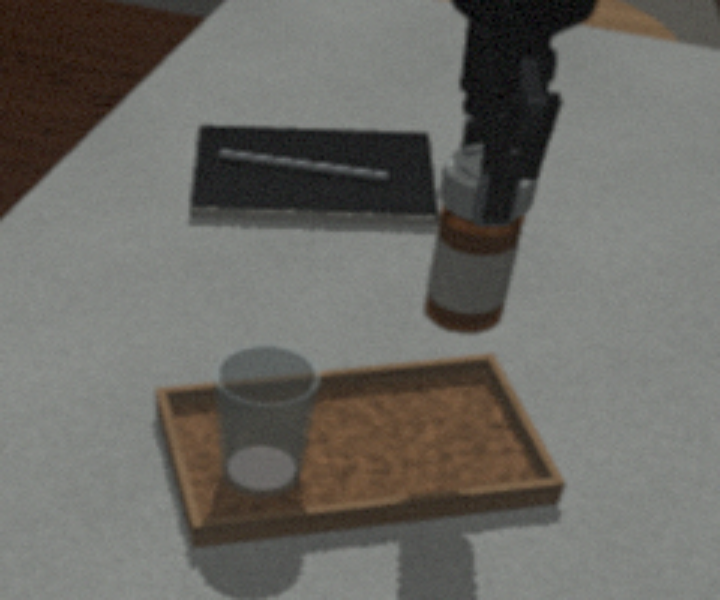

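The tray corners are seen at crop (495,357), (563,487), (195,533), (158,390). They match the model within a few pixels, and the vial hangs above the free end. I'll lower it.

>>> {"api": "carry_out", "payload": {
  "commands": [
    [[0, 0, 0.2], [0, 0, 0]],
    [[0, 0, 0.35], [0, 0, 0]],
    [[0, 0, 0.4], [0, 0, 0]],
    [[0, 0, 0.4], [0, 0, 0]],
    [[0, 0, 0.35], [0, 0, 0]],
    [[0, 0, 0.2], [0, 0, 0]],
    [[0, 0, 0.16], [0, 0, 0]],
    [[0, 0, 0], [0, 0, 0]]
  ]
}}

```text
time_s: 9.1
position: [523.2, -199.3, 124.3]
ee_rot: [-0.0, 0.978, 0.21, -0.001]
wrist_force: [0.6, -0.8, -1.6]
width: 51.9
grip_force: 84.5
```

>>> {"api": "carry_out", "payload": {
  "commands": [
    [[0, 0, 0.05], [0, 0, 0]],
    [[0, 0, 0.05], [0, 0, 0]],
    [[0, 0, 0.05], [0, 0, 0]],
    [[0, 0, 0.05], [0, 0, 0]],
    [[0, 0, 0.04], [0, 0, 0]],
    [[0, 0, 0], [0, 0, 0]],
    [[0, 0, 0], [0, 0, 0]],
    [[0, 0, 0], [0, 0, 0]]
  ]
}}

```text
time_s: 9.9
position: [523.7, -199.6, 113.4]
ee_rot: [0.0, 0.978, 0.209, 0.0]
wrist_force: [-0.3, -0.5, -1.3]
width: 52.3
grip_force: 84.5
```

>>> {"api": "carry_out", "payload": {
  "commands": [
    [[0, 0, 0.03], [0, 0, 0]],
    [[0, 0, 0.03], [0, 0, 0]],
    [[0, 0, 0.03], [0, 0, 0]],
    [[0, 0, 0.03], [0, 0, 0]],
    [[0, 0, 0], [0, 0, 0]],
    [[0, 0, 0], [0, 0, 0]],
    [[0, 0, 0], [0, 0, 0]],
    [[0, 0, 0], [0, 0, 0]]
  ]
}}

```text
time_s: 10.7
position: [523.8, -199.8, 107.6]
ee_rot: [0.0, 0.978, 0.209, 0.0]
wrist_force: [-0.6, 0.2, 3.1]
width: 52.1
grip_force: 85.0
```

Contact is made. Now I'll press in small steps.

>>> {"api": "carry_out", "payload": {
  "commands": [
    [[0, 0, 0.03], [0, 0, 0]],
    [[0, 0, 0.03], [0, 0, 0]],
    [[0, 0, 0.03], [0, 0, 0]],
    [[0, 0, 0], [0, 0, 0]],
    [[0, 0, 0], [0, 0, 0]],
    [[0, 0, 0], [0, 0, 0]],
    [[0, 0, 0], [0, 0, 0]],
    [[0, 0, 0], [0, 0, 0]]
  ]
}}

```text
time_s: 11.5
position: [524.2, -200.2, 103.9]
ee_rot: [0.001, 0.978, 0.209, 0.001]
wrist_force: [-2.3, 0.3, 10.1]
width: 52.2
grip_force: 85.9
```

>>> {"api": "carry_out", "payload": {
  "commands": [
    [[0, 0, 0.03], [0, 0, 0]],
    [[0, 0, 0.03], [0, 0, 0]],
    [[0, 0, 0.03], [0, 0, 0]],
    [[0, 0, 0], [0, 0, 0]],
    [[0, 0, 0], [0, 0, 0]],
    [[0, 0, 0], [0, 0, 0]],
    [[0, 0, 0], [0, 0, 0]],
    [[0, 0, 0], [0, 0, 0]]
  ]
}}

```text
time_s: 12.3
position: [524.8, -200.4, 101.8]
ee_rot: [0.001, 0.978, 0.209, 0.001]
wrist_force: [-7.5, 0.7, 31.8]
width: 52.3
grip_force: 88.3
```

>>> {"api": "carry_out", "payload": {
  "commands": [
    [[0, 0, -0.03], [0, 0, 0]],
    [[0, 0, 0], [0, 0, 0]],
    [[0, 0, 0], [0, 0, 0]],
    [[0, 0, 0], [0, 0, -0.3]],
    [[0, 0, 0], [0, 0, -0.5]],
    [[0, 0, 0], [0, 0, -0.6]],
    [[0, 0, 0], [0, 0, -0.6]],
    [[0, 0, 0], [0, 0, -0.6]]
  ]
}}

```text
time_s: 13.1
position: [524.9, -199.6, 101.9]
ee_rot: [0.001, 0.942, 0.335, 0.001]
wrist_force: [-3.2, 2.5, 18.8]
width: 52.1
grip_force: 86.7
```

Run:
```python
from d import *
go([523,-200,125]); print(r.state()["ft_torque"])
```

```text
t 13.1 pos [ 524.9 -199.6  101.9] F [-3.2  2.5 18.8] j [ 0.53  0.49 -0.33  1.88  0.22  0.8  -0.8 ] yaw [-6.840e-01  3.000e-03  3.141e+00] w 52.1
units of 50mm: [-0.035 -0.017 -0.463]
[ 0.42860778  0.87723627 -0.08458588]
```

>>> {"api": "carry_out", "payload": {
  "commands": [
    [[0, 0, 0], [0, 0, -0.6]],
    [[0, 0, 0], [0, 0, -0.6]],
    [[0, 0, 0], [0, 0, -0.6]],
    [[0, 0, 0], [0, 0, -0.6]],
    [[0, 0, 0], [0, 0, -0.6]],
    [[0, 0, 0], [0, 0, -0.6]],
    [[0, 0, 0], [0, 0, -0.6]],
    [[0, 0, 0], [0, 0, -0.6]]
  ]
}}

```text
time_s: 13.9
position: [524.3, -199.3, 101.8]
ee_rot: [0.001, 0.835, 0.55, 0.0]
wrist_force: [-5.4, 1.4, 21.7]
width: 52.1
grip_force: 86.9
```

>>> {"api": "carry_out", "payload": {
  "commands": [
    [[0, 0, 0], [0, 0, -0.6]],
    [[0, 0, 0], [0, 0, -0.6]],
    [[0, 0, 0], [0, 0, -0.6]],
    [[0, 0, 0], [0, 0, -0.6]],
    [[0, 0, 0], [0, 0, -0.6]],
    [[0, 0, 0], [0, 0, -0.6]],
    [[0, 0, 0], [0, 0, -0.6]],
    [[0, 0, 0], [0, 0, 0]]
  ]
}}

```text
time_s: 14.7
position: [524.0, -199.6, 101.9]
ee_rot: [0.001, 0.703, 0.712, -0.0]
wrist_force: [-6.8, 1.9, 21.8]
width: 52.5
grip_force: 87.1
```

Run:
```python
from d import *
go([524,-200,102]); print(r.state()["ft_torque"])
```

```text
t 14.7 pos [ 524.  -199.6  101.9] F [-6.8  1.9 21.8] j [ 0.69  0.53 -0.55  1.87  0.36  0.84 -0.03] yaw [-1.584e+00  1.000e-03  3.140e+00] w 52.5
units of 50mm: [-0.008 -0.001 -0.003]
[0.31114034 1.62427935 0.08266238]
```

>>> {"api": "carry_out", "payload": {
  "commands": [
    [[0, 0, 0], [0, 0, -0.6]],
    [[0, 0, 0], [0, 0, -0.6]],
    [[0, 0, 0], [0, 0, 0]],
    [[0, 0, -0.04], [0, 0, 0]],
    [[0, 0, -0.04], [0, 0, 0]],
    [[0, 0, -0.04], [0, 0, 0]],
    [[0, 0, -0.04], [0, 0, 0]],
    [[0, 0, 0], [0, 0, 0]]
  ]
}}

```text
time_s: 15.5
position: [523.5, -199.6, 108.0]
ee_rot: [-0.0, 0.659, 0.752, -0.0]
wrist_force: [-3.2, 0.6, 5.7]
width: 51.9
grip_force: 85.3
```

>>> {"api": "carry_out", "payload": {
  "commands": [
    [[0, 0, -0.04], [0, 0, 0]],
    [[0, 0, -0.04], [0, 0, 0]],
    [[0, 0, -0.04], [0, 0, 0]],
    [[0, 0, -0.04], [0, 0, 0]],
    [[0, 0, -0.04], [0, 0, 0]],
    [[0, 0, -0.04], [0, 0, 0]],
    [[0, 0, 0], [0, 0, 0]],
    [[0, 0, 0], [0, 0, 0]]
  ]
}}

```text
time_s: 16.3
position: [523.6, -199.7, 119.9]
ee_rot: [0.0, 0.659, 0.752, -0.0]
wrist_force: [-0.6, -0.3, 0.8]
width: 52.6
grip_force: 84.8
```

Run:
```python
from d import *
go([524,-200,102])
a=r.get_image("side"); cv2.imwrite("pics/n4.png",cv2.resize(a[90:230,290:450],(800,600),interpolation=2))
```

```text
t 16.3 pos [ 523.6 -199.7  119.9] F [-0.6 -0.3  0.8] j [ 0.72  0.51 -0.59  1.85  0.36  0.88  0.09] yaw [-1.702  0.     3.141] w 52.6
units of 50mm: [-0.008  0.007  0.357]
```

View pics/n4.png

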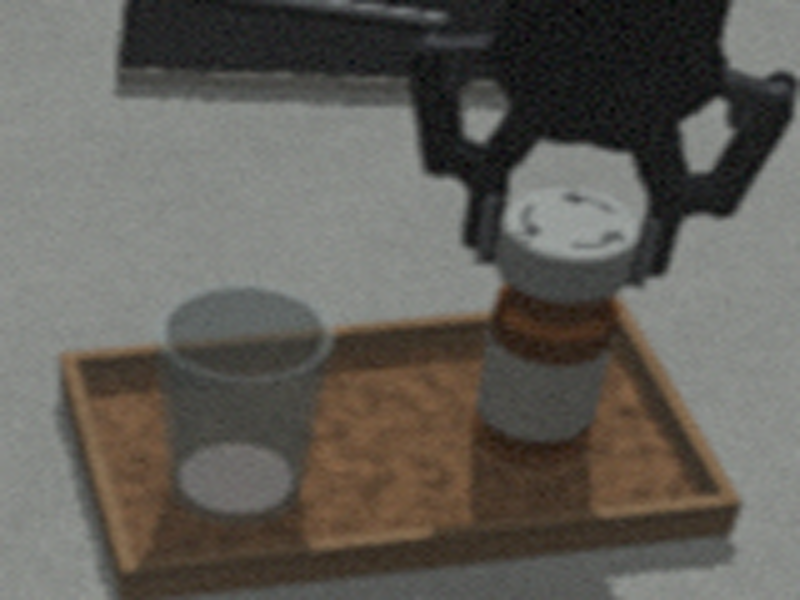

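The cap at crop (572,240) has risen off the standing vial: more amber neck shows, the band at (545,385) still sits low in the tray, and no vial weight is on the wrist. I'll lift straight up further.

>>> {"api": "carry_out", "payload": {
  "commands": [
    [[0, 0, -0.06], [0, 0, 0]],
    [[0, 0, -0.1], [0, 0, 0]],
    [[0, 0, -0.12], [0, 0, 0]],
    [[0, 0, -0.12], [0, 0, 0]],
    [[0, 0, -0.12], [0, 0, 0]],
    [[0, 0, -0.1], [0, 0, 0]],
    [[0, 0, -0.06], [0, 0, 0]],
    [[0, 0, 0], [0, 0, 0]]
  ]
}}

```text
time_s: 17.15
position: [523.8, -199.7, 154.3]
ee_rot: [0.0, 0.659, 0.752, 0.0]
wrist_force: [0.2, -0.8, 0.4]
width: 52.2
grip_force: 84.8
```

>>> {"api": "carry_out", "payload": {
  "commands": [
    [[0, 0, 0], [0, 0, 0]],
    [[0, 0, 0], [0, 0, 0]],
    [[0, 0, 0], [0, 0, 0]],
    [[0, 0, 0], [0, 0, 0]],
    [[0, 0, 0], [0, 0, 0]],
    [[0, 0, 0], [0, 0, 0]],
    [[0, 0, 0], [0, 0, 0]],
    [[0, 0, 0], [0, 0, 0]]
  ]
}}

```text
time_s: 17.95
position: [523.6, -199.7, 153.8]
ee_rot: [0.0, 0.659, 0.752, 0.0]
wrist_force: [-0.3, 0.1, -0.9]
width: 52.0
grip_force: 84.8
```

Run:
```python
from d import *
go([524,-200,155])
a=r.get_image("side"); cv2.imwrite("pics/n5.png",cv2.resize(a[70:230,270:470],(750,600),interpolation=2))
# expected px: mouth centre, cap centre under the TCP, underside
print(((proj("side",[[523.6,-199.7,110],[523.6,-199.7,150],[523.6,-199.7,6]])-[270,70])*3.75).round(0))
```

```text
t 17.95 pos [ 523.6 -199.7  153.8] F [-0.3  0.1 -0.9] j [ 0.74  0.47 -0.61  1.82  0.33  0.95  0.12] yaw [-1.702  0.     3.142] w 52.0
units of 50mm: [-0.008  0.006 -0.024]
[[500. 306.]
 [512. 241.]
 [473. 455.]]
```

View pics/n5.png

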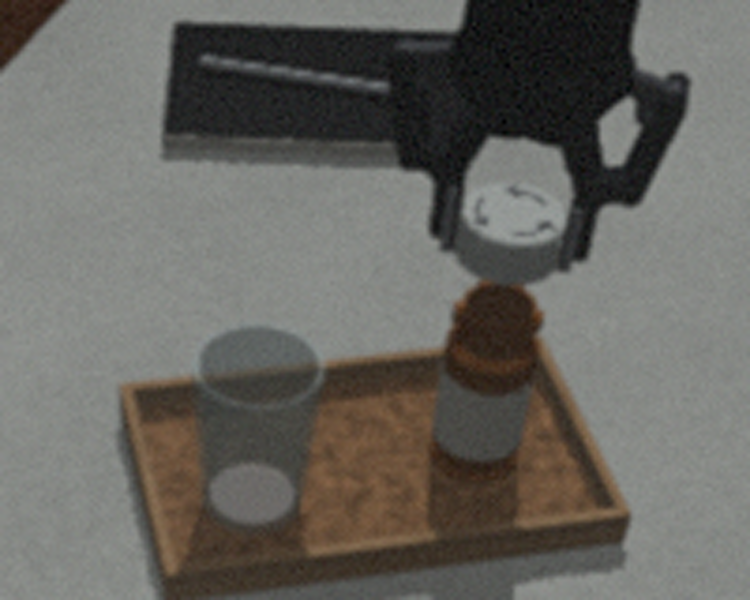

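The vial stands open and upright in the tray with its mouth at about (502,303), against an expected (500,306). The cap is held level straight above it at (513,230), and the glass has not moved. I'll hand it in.

```bash
python3 -c "
from workcell import r
print(r.job_done())"
```

```text
the job is handed in; nothing more can be done
None
```

The vial stands upright and open in the free end of the tray. The cap is held level a few centimetres straight above its mouth, the glass, mug and pen cup were not touched, and the job was handed in at about 18 s.

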